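# Lock out the hot plate and clear its vial blocks to the cooling tray

### The job

Before the hot plate is cleared, turn the handle of its isolator fully to off and then swing the lockout hasp right out, square to the box. Only then move every vial block from the hot plate to the cooling tray, one block upright in the middle of each bay with its length square to the rows (pointing away from the robot, either way round), filling the whole far row and putting the rest in the near row. Leave the isolator off with the hasp out, and do not disturb the bottle, beaker and jar.

Things in the scene. Friction and masses are not known exactly. Their poses are not given: they have to be found in the camera images.
- isolator: bench isolator: grey metal box 150 x 110 x 90 mm, fixed, face up, with a black rotary handle and a steel lockout hasp on its top. Origin at the centre of its underside; its x axis points away from the robot (give or take its yaw), y to the left, z up
- handle (a joint): angle of the isolator's rotary handle, rad: about 0 is ON (the bar lies along the box's x axis), 1.571 is OFF, against a stop (bar along the box's y axis); it turns counterclockwise seen from above from ON to OFF, about the vertical axis through handle_grip, with about 0.2 N m of friction, and stays where it is left
- handle_grip (a point): on the handle's turning axis, in the middle of its grip bar (30 mm in the isolator's +x from its origin, 120 mm above the bench). The bar is 80 mm long, 16 mm thick, 32 mm tall, from 102 to 134 mm above the bench, above a disc of 60 mm diameter. The point turns with the handle: its x axis runs along the bar
- hasp (a joint): angle of the lockout hasp, rad: about 0 is folded in (its arm lies across the box top along the isolator's +y), 1.571 is square out; stop at 1.6. It turns counterclockwise seen from above, so that its free end swings towards the robot (the isolator's -x) past the edge of the box; about 0.06 N m of friction, stays where it is left
- hasp_post (a point): middle of the upright round steel post at the free end of the hasp arm, 117 mm above the bench; post 16 mm in diameter, 32 mm tall (its top at 133 mm, the arm's top at 101 mm), to be pinched or pushed. Turns with the hasp
- hasp_hinge (a point): on the hasp's vertical hinge axis, level with hasp_post and 65 mm from it; 50 mm in -x and 35 mm in -y from the isolator's origin, in its frame
- hotplate: hot plate, fixed: white housing 290 x 290 mm with a flat dark top 60 mm above the bench, on which the blocks stand. Origin at the centre of its underside. It may stand left or right
- tray: shallow aluminium cooling tray, fixed, 216 (x) x 241 (y) mm, floor 8 mm above the bench, rim 16 mm high, low grey ribs (3 mm above the floor) that part it into six bays: two rows of three. Origin at the centre of its underside; x points away from the robot, y left. It stands on the side where the hot plate does not
- bay_far_left (a point): centre of the floor of the bay in the far row (farther from the robot), left (+y); bays are about 98 mm (tray's x) by 73 mm (tray's y)
- bay_far_mid (a point): centre of the floor of the bay in the far row (farther from the robot), middle; bays are about 98 mm (tray's x) by 73 mm (tray's y)
- bay_far_right (a point): centre of the floor of the bay in the far row (farther from the robot), right (-y); bays are about 98 mm (tray's x) by 73 mm (tray's y)
- bay_near_left (a point): centre of the floor of the bay in the near row (nearer the robot), left (+y); bays are about 98 mm (tray's x) by 73 mm (tray's y)
- bay_near_mid (a point): centre of the floor of the bay in the near row (nearer the robot), middle; bays are about 98 mm (tray's x) by 73 mm (tray's y)
- bay_near_right (a point): centre of the floor of the bay in the near row (nearer the robot), right (-y); bays are about 98 mm (tray's x) by 73 mm (tray's y)
- block1: aluminium vial block, loose, about 0.3 kg: body 80 x 44 x 30 mm with dark vial wells on top, and along the middle of its top a lifting bar 50 mm long (block's x), 12 mm thick, 34 mm tall (its top 64 mm above the underside). Origin at the centre of its underside; x along its length, z up. Four to six of the six blocks are there; None at the start if absent
- block2: aluminium vial block, loose, about 0.3 kg: body 80 x 44 x 30 mm with dark vial wells on top, and along the middle of its top a lifting bar 50 mm long (block's x), 12 mm thick, 34 mm tall (its top 64 mm above the underside). Origin at the centre of its underside; x along its length, z up. Four to six of the six blocks are there; None at the start if absent
- block3: aluminium vial block, loose, about 0.3 kg: body 80 x 44 x 30 mm with dark vial wells on top, and along the middle of its top a lifting bar 50 mm long (block's x), 12 mm thick, 34 mm tall (its top 64 mm above the underside). Origin at the centre of its underside; x along its length, z up. Four to six of the six blocks are there; None at the start if absent
- block4: aluminium vial block, loose, about 0.3 kg: body 80 x 44 x 30 mm with dark vial wells on top, and along the middle of its top a lifting bar 50 mm long (block's x), 12 mm thick, 34 mm tall (its top 64 mm above the underside). Origin at the centre of its underside; x along its length, z up. Four to six of the six blocks are there; None at the start if absent
- block5: aluminium vial block, loose, about 0.3 kg: body 80 x 44 x 30 mm with dark vial wells on top, and along the middle of its top a lifting bar 50 mm long (block's x), 12 mm thick, 34 mm tall (its top 64 mm above the underside). Origin at the centre of its underside; x along its length, z up. Four to six of the six blocks are there; None at the start if absent
- block6: aluminium vial block, loose, about 0.3 kg: body 80 x 44 x 30 mm with dark vial wells on top, and along the middle of its top a lifting bar 50 mm long (block's x), 12 mm thick, 34 mm tall (its top 64 mm above the underside). Origin at the centre of its underside; x along its length, z up. Four to six of the six blocks are there; None at the start if absent
- reagent_bottle: bystander: brown glass bottle, 70 mm diameter, 150 mm tall, on the far left of the work; origin under its centre
- beaker: bystander: glass beaker, 72 mm diameter, 90 mm tall, on the far right of the work; origin under its centre
- jar: bystander: white jar, 70 mm diameter, 60 mm tall, in front of the isolator; origin under its centre

How it is judged:
By the outcome, as a careful person would: the job done as asked, in the order asked, and still so for the second after the job is handed in, with the robot touching nothing.
Of block1, block2, block3, block4, block5, block6 only 4 to 6 are there at a start; the rules pass over those that are not, and their reading is None.
At some moment in a run one of block1, block2, block3, block4, block5, block6 may be knocked a few centimetres aside while the robot is not near it.
It also fails if it takes over 210 s, if anything falls off the work surface, if the arm or the gripper's body presses on something with over 40 N, if the wrist force passes 120 N, or if a joint passes its speed limit or range.

### The arm

A 6-joint arm with a two-finger parallel gripper is mounted at the origin on the work surface. World frame = base frame: x ahead of the robot, y to its left, z up, the work surface at z = 0. Lengths are in m, angles in rad, forces in N, time in s.
With the tool pointing down it reaches from about 0.35 to 0.775 m from the base axis. Payload 7.3 kg.
Tool frame: the origin (TCP) lies at the very end of the fingers, on their centre line; the grasp point (between the pads) lies 19 mm behind it; z points along the fingers, y is the line along which they close (so a half turn about z gives the same grasp; the last joint's range is limited). The gripper opens to 92 mm and grips with 3 to 60 N. Pads are 19 mm wide; open, the fingers measure 130 mm over their backs; the gripper's body (75 mm by 190 mm) begins 47 mm behind the grasp point.
Start: joints at [-1.268, 0.342, 1.524, -0, 1.275, -0.146], TCP at [0.228, -0.473, 0.227] pointing down, gripper open.
Joint ranges: [-2.53, 2.53], [-0.77, 2.02], [0.04, 2.7], [-1, 4.14], [0.28, 2.66], [-3.11, 3.11]. Speed limits (rad/s): [2.57, 2.57, 3.14, 3.14, 3.14, 3.14].

### API

Orientations are given as [roll, pitch, yaw] about the fixed x, y, z axes, in that order (R = Rz(yaw) Ry(pitch) Rx(roll)).
In Python, from cell import observe, read_camera, get_calibration, hand_in, search_frame gives the robot as it stands.
- The arm moves only by the tool step_arm, never from a script. Its argument "commands" is a list of rows, each an object with "translation": the shift along the tool's x, y, z in mm, a list of three; "roll": the turn about the tool's z in rad. In form: [{"translation": [x, y, z], "roll": roll}, ...]. A call has 1 to 20 rows; each row shifts and turns the commanded pose from where the row before left it, along the tool's axes as they then stand; what a row does not reach is not made up. A row lasts 1/12 s, in which the tool goes at most 41.7 mm and 7.16 degrees, less where a joint would pass 70% of its speed; a pose out of reach is approached as far as the arm can. A call is refused whole if a number of a shift passes 41.7 or a number of a turn 0.125, either way. A call with a gripper value outside its range is refused whole. "fingers" is the opening, from 0 (shut) to 1 (fully open), set as the call begins (left out, the last holds). The fingers move at their own pace and stop on an object; "grip_force" is the grip in N (left out, the last holds). Time passes only in rows, so rows that do not move let the fingers close. It gives the time, the measured TCP pose, the force, the opening and the grip force at its end, in the units of the state.
- observe(): the state, without advancing time (a new reading comes with each control period).
- read_camera(name): name is "scene" or "side" or "wrist"; returns the picture (420x560x3 uint8, red, green, blue); there is no depth.
- get_calibration(name): a dict with "camera_matrix" (3x3 intrinsics, pixels), "world_from_camera" (4x4, takes a point from camera to world coordinates). Camera axes: x right, y up, looking along -z (the intrinsics and any distortion apply to the point x, -y, -z); pixel columns grow to the right and rows downward; lengths in m; the calibration is good to about 2 mm. A picture is of the moment at which its call begins: read the wrist's pose just before it. get_calibration takes no time and is no camera call; for the wrist camera it gives the pose at the moment of the call.
- hand_in(): hands the job in; it is judged then, once.
Trained networks look in the newest picture that a camera, given by its name, has taken for a name from the list of things; names that differ only in an ending like _2 or _b are one class to them, and where a whole thing is asked for, a point or a joint stands for the part that bears it (a point fixed in the world has none). Each returns a list of dicts, best first, with "confidence" (0 to 1); they miss things now and then, are a little off and sometimes report something else, mostly with a low value. They report only what shows in the picture. A call takes as long as a camera call.
- search_frame(camera, name): "at" ([x, y, z] in m, in world coordinates, good to about 4 mm: the middle of the surface that is visible of it).
The state is a dict: "time": time; "qpos": joint angles; "qvel": joint speeds; "joint_efforts": joint torques, N m; "tool_pos": TCP position; "tool_rot": TCP orientation; "contact_force": force on the tool from outside, world axes, zero at the start; "torque": the same for the moment, N m; "opening": finger opening in m; "grip_force": force on a finger pad.
Only numpy, scipy, OpenCV 4.12 (cv2) and the standard library are available. Lean on these libraries where they do the work, as an engineer would, in place of code of your own. Each camera call takes 0.05 s, during which the arm holds its last target. There are 200 camera calls.

## Working session

There is one attempt and no reset: what is moved stays moved. The work goes in short steps, Python scripts to look and compute and a tool call to move; the robot and the scene stay as the last step left them, time stands still between calls to the robot, and variables do not carry over. Pictures are saved under pics/ and viewed, at most 14 in all, crops included, and the job is handed in when it is done.

Besides the shell and the picture viewer there is one more tool, called after "Request:" as name(argument=value, ...) on one line, values as JSON. step_arm: Moves the arm, as the interface text tells. Its arguments: {"type":"object","properties":{"commands":{"type":"array"},"fingers":{"type":"number"},"grip_force":{"type":"number"}},"required":["commands"]}

```bash
mkdir -p pics; ls
cat > h.py <<'E'
import numpy as np, cv2
from cell import *
def snap(cam,fn=None):
    im=read_camera(cam)
    if fn: cv2.imwrite('pics/'+fn,cv2.cvtColor(im,cv2.COLOR_RGB2BGR))
    return im
def ray(cam,u,v,z):
    c=get_calibration(cam);K=np.array(c['camera_matrix']);T=np.array(c['world_from_camera'])
    d=np.linalg.inv(K)@[u,v,1]; d=T[:3,:3]@[d[0],-d[1],-d[2]]; o=T[:3,3]
    return o+d*(z-o[2])/d[2]
def proj(cam,p):
    c=get_calibration(cam);K=np.array(c['camera_matrix']);T=np.array(c['world_from_camera'])
    q=T[:3,:3].T@(np.array(p)-T[:3,3]); q=K@[q[0],-q[1],-q[2]]; return q[:2]/q[2]
def find(cam,*names,n=1,mn=0.3):
    for m in names:
        for r in search_frame(cam,m)[:n]:
            if r['confidence']>mn: print(cam,m,np.round(r['at'],3),round(r['confidence'],2),np.round(proj(cam,r['at'])))
E
python3 - <<'E'
from h import *
o=observe();print({k:np.round(v,3) for k,v in o.items()})
snap('scene','s0.png');snap('side','d0.png')
for c in('scene','side'):
    find(c,'isolator','handle_grip','hasp_post','hasp_hinge','hotplate','tray','bay_far_left','bay_near_right','reagent_bottle','beaker','jar')
    find(c,'block1',n=8)
    print(c,np.round(get_calibration(c)['world_from_camera'],2).tolist())
E
```

```text
pics
{'time': np.float64(0.0), 'qpos': array([-1.268,  0.343,  1.525, -0.   ,  1.275, -0.146]), 'qvel': array([-0.001, -0.001,  0.   , -0.001, -0.001, -0.   ]), 'joint_efforts': array([-1.0000e-03, -4.3124e+01, -2.4423e+01,  7.2000e-02,  5.6000e-02,
       -0.0000e+00]), 'tool_pos': array([ 0.228, -0.473,  0.226]), 'tool_rot': array([-3.14 , -0.   ,  0.449]), 'contact_force': array([-0.197,  0.613,  0.092]), 'torque': array([-0.034, -0.011,  0.013]), 'grip_force': np.float64(0.0), 'opening': np.float64(0.092)}
scene isolator [ 0.689 -0.023  0.088] 0.75 [271. 243.]
scene handle_grip [ 0.674 -0.022  0.104] 0.74 [270. 235.]
scene hasp_post [0.587 0.008 0.098] 0.74 [273. 216.]
scene hasp_hinge [0.581 0.006 0.096] 0.52 [272. 215.]
scene tray [ 0.516 -0.26   0.007] 0.76 [189. 236.]
scene bay_far_left [ 0.518 -0.257  0.004] 0.63 [190. 237.]
scene bay_near_right [ 0.511 -0.262  0.004] 0.71 [188. 236.]
scene reagent_bottle [0.537 0.462 0.078] 0.71 [400. 190.]
scene beaker [ 0.524 -0.46   0.059] 0.56 [121. 237.]
scene jar [0.452 0.008 0.045] 0.9 [264. 203.]
scene block1 [0.462 0.262 0.083] 0.8
[... 561 characters left out ...]
48 0.061] 0.68 [298. 325.]
side tray [ 0.492 -0.245  0.011] 0.91 [323. 200.]
side bay_far_left [0.431 0.032 0.047] 0.64 [337. 243.]
side bay_near_right [ 0.501 -0.248  0.004] 0.6 [320. 201.]
side reagent_bottle [0.508 0.495 0.093] 0.57 [283. 374.]
side beaker [ 0.502 -0.441  0.064] 0.87 [325. 160.]
side jar [0.432 0.034 0.048] 0.84 [337. 243.]
side block1 [0.441 0.276 0.095] 0.94 [328. 293.]
side block1 [0.448 0.342 0.089] 0.9 [322. 316.]
side block1 [0.555 0.259 0.09 ] 0.77 [279. 284.]
side block1 [0.535 0.191 0.091] 0.69 [292. 266.]
side block1 [0.43  0.207 0.092] 0.66 [334. 274.]
side [[-0.99, 0.07, -0.14, 0.41], [-0.15, -0.55, 0.82, 0.96], [-0.02, 0.83, 0.56, 0.77], [0.0, 0.0, 0.0, 1.0]]
```

View pics/s0.png

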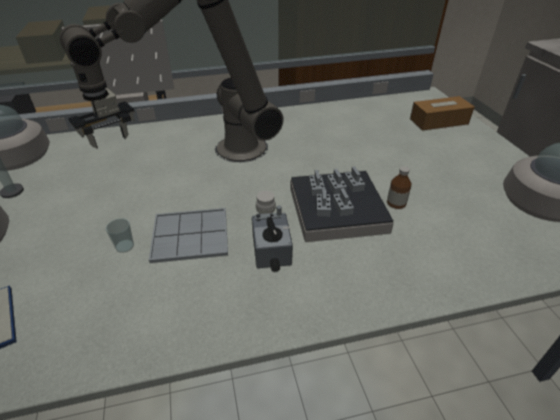

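View pics/d0.png

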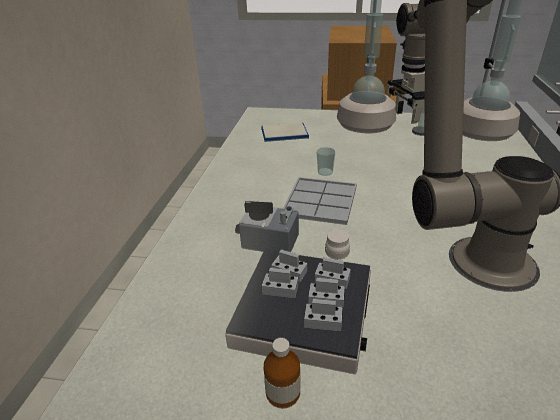

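Request:
step_arm(commands=[{"translation":[31,-18,-7.5],"roll":0},{"translation":[31,-18,-7.5],"roll":0},{"translation":[31,-18,-7.5],"roll":0},{"translation":[31,-18,-7.5],"roll":0},{"translation":[31,-18,-7.5],"roll":0},{"translation":[31,-18,-7.5],"roll":0},{"translation":[31,-18,-7.5],"roll":0},{"translation":[31,-18,-7.5],"roll":0},{"translation":[31,-18,-7.5],"roll":0},{"translation":[31,-18,-7.5],"roll":0},{"translation":[31,-18,-7.5],"roll":0},{"translation":[31,-18,-7.5],"roll":0},{"translation":[31,-18,-7.5],"roll":0},{"translation":[31,-18,-7.5],"roll":0},{"translation":[31,-18,-7.5],"roll":0},{"translation":[31,-18,-7.5],"roll":0},{"translation":[0,0,0],"roll":0.112},{"translation":[0,0,0],"roll":0.112},{"translation":[0,0,0],"roll":0.112},{"translation":[0,0,0],"roll":0.112}])

```text
time: 2.97
tool_pos: [0.5498, 0.0021, 0.3465]
tool_rot: [3.142, 0.0, -0.004]
contact_force: [0.3, 0.4, 0.0]
opening: 0.092
grip_force: 0.0
```

```bash
cat >> h.py <<'E'
def go(x,y,z,yaw=None):
    o=observe();p=np.array(o['tool_pos']);w=o['tool_rot'][2];d=np.array([x,y,z])-p
    c,s=np.cos(w),np.sin(w); t=1000*np.array([c*d[0]+s*d[1],s*d[0]-c*d[1],-d[2]])
    print('pos',np.round(p,4),'yaw',round(w,3),'t',round(float(o['time']),1),'| tool mm',np.round(t,1),'rows',round(np.linalg.norm(t)/41.7,1), 'roll',None if yaw is None else round((w-yaw+np.pi/2)%np.pi-np.pi/2,3))
E
python3 - <<'E'
from h import *
snap('wrist','w0.png')
print(get_calibration('side').keys())
for k in ('camera_matrix','world_from_camera'): print(np.round(get_calibration('wrist')[k],3).tolist())
o=observe();print(o['tool_pos'],o['tool_rot'],o['time'])
find('wrist','isolator','handle_grip','hasp_post','hasp_hinge','jar','tray')
find('wrist','block1',n=6)
E
```

```text
dict_keys(['camera_matrix', 'world_from_camera'])
[[323.133, 0.0, 286.268], [0.0, 323.133, 212.974], [0.0, 0.0, 1.0]]
[[-0.01, 0.967, 0.255, 0.619], [-1.0, -0.01, -0.003, 0.001], [0.0, -0.255, 0.967, 0.505], [0.0, 0.0, 0.0, 1.0]]
[0.54978794 0.00188209 0.34657437] [ 3.14146278e+00  1.90779648e-04 -1.08695624e-02] 3.0167
wrist isolator [ 0.643 -0.018  0.09 ] 0.62 [302. 107.]
wrist handle_grip [ 0.66  -0.015  0.102] 0.88 [301.  91.]
wrist hasp_post [ 0.583 -0.009  0.096] 0.88 [295. 157.]
wrist hasp_hinge [ 0.584 -0.01   0.102] 0.82 [295. 157.]
wrist jar [0.446 0.01  0.056] 0.67 [280. 248.]
wrist tray [ 0.662 -0.016  0.104] 0.69 [301.  90.]
wrist block1 [0.547 0.175 0.089] 0.82 [153. 184.]
wrist block1 [0.466 0.188 0.093] 0.77 [148. 244.]
wrist block1 [0.559 0.247 0.09 ] 0.7 [ 96. 176.]
wrist block1 [0.48  0.326 0.091] 0.64 [ 46. 233.]
wrist block1 [0.479 0.254 0.085] 0.61 [102. 233.]
```

View pics/w0.png

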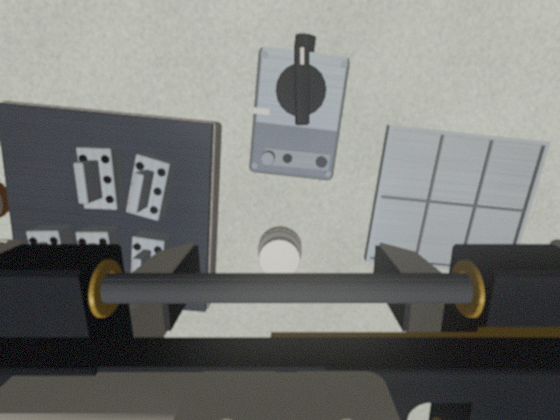

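Run:
```python
from h import *
R=lambda u,v,z:np.round(ray('wrist',u,v,z),4)
for u,v in((262,48),(348,60),(331,178),(251,170)): print('box',R(u,v,.09))
print('disc',R(301,90,.1),'bar near',R(302,124,.134),'post',R(268,158,.133),'hinge',R(321,162,.1))
for u,v in((388,127),(545,143),(367,261)): print('tray',R(u,v,.016))
print('tray centre',R(430,203,.011),R(442,138,.011),R(381,196,.011),R(523,209,.011), R(490,140,.011))
print('jar',R(279,255,.06))
for a,b in(((95,148),(95,212)),((150,155),(148,220))): print(R(*a,.09),R(*b,.09))
```

```text
box [0.7091 0.0302 0.09  ]
box [ 0.6965 -0.0712  0.09  ]
box [ 0.5562 -0.0565  0.09  ]
box [0.5662 0.0466 0.09  ]
disc [ 0.6619 -0.0158  0.1   ] bar near [ 0.6229 -0.0159  0.134 ] post [0.5854 0.0222 0.133 ] hinge [ 0.5777 -0.0419  0.1   ]
tray [ 0.6203 -0.1474  0.016 ]
tray [ 0.598  -0.3819  0.016 ]
tray [ 0.4091 -0.1307  0.016 ]
tray centre [ 0.5053 -0.2244  0.011 ] [ 0.6047 -0.2307  0.011 ] [ 0.5162 -0.1466  0.011 ] [ 0.496  -0.3722  0.011 ] [ 0.602  -0.3028  0.011 ]
jar [0.4372 0.0117 0.06  ]
[0.5934 0.2429 0.09  ] [0.5099 0.2553 0.09  ]
[0.5849 0.1744 0.09  ] [0.4991 0.186  0.09  ]
```

Request:
step_arm(commands=[{"translation":[22.5,3.4,29],"roll":0.04},{"translation":[22.5,3.4,29],"roll":0},{"translation":[22.5,3.4,29],"roll":0},{"translation":[22.5,3.4,29],"roll":0},{"translation":[22.5,3.4,29],"roll":0},{"translation":[0,0,0],"roll":0}], fingers=0.6)

```text
time: 3.87
tool_pos: [0.6612, -0.0195, 0.1924]
tool_rot: [-3.141, 0.012, -0.039]
contact_force: [-1.3, -0.6, -2.2]
opening: 0.0573
grip_force: 0.0
```

Run:
```python
from h import *
snap('wrist'); find('wrist','handle_grip','hasp_post')
print(observe()['qpos']);go(.662,-.0158,.108,-.05)
```

```text
wrist handle_grip [ 0.599 -0.241  0.005] 0.49 [481. 237.]
wrist hasp_post [ 0.602 -0.239  0.011] 0.66 [481. 236.]
[-1.44116315e-01  6.16850125e-01  1.13891939e+00 -9.79213693e-06
  1.38578431e+00  1.46532848e+00]
pos [ 0.6616 -0.0188  0.2022] yaw -0.039 t 4.0 | tool mm [ 0.3 -3.  94.2] rows 2.3 roll 0.011
```

Request:
step_arm(commands=[{"translation":[0,-1,31],"roll":0.02},{"translation":[0,-1,31],"roll":0},{"translation":[0,-1,31],"roll":0},{"translation":[0,0,0],"roll":0},{"translation":[0,0,0],"roll":0}])

```text
time: 4.43
tool_pos: [0.6615, -0.0156, 0.1105]
tool_rot: [3.141, -0.001, -0.059]
contact_force: [0.3, -0.2, 1.4]
opening: 0.0557
grip_force: 0.0
```

Request:
step_arm(commands=[{"translation":[0,0,0],"roll":0},{"translation":[0,0,0],"roll":0},{"translation":[0,0,0],"roll":0},{"translation":[0,0,0],"roll":0},{"translation":[0,0,0],"roll":0},{"translation":[0,0,0],"roll":0}], fingers=0, grip_force=50)

```text
time: 4.93
tool_pos: [0.662, -0.0159, 0.1092]
tool_rot: [3.141, -0.001, -0.059]
contact_force: [0.5, 0.4, -0.7]
opening: 0.0196
grip_force: 0.0
```

Request:
step_arm(commands=[{"translation":[0,0,0],"roll":0},{"translation":[0,0,0],"roll":0},{"translation":[0,0,0],"roll":0},{"translation":[0,0,0],"roll":-0.05},{"translation":[0,0,0],"roll":-0.05}])

```text
time: 5.35
tool_pos: [0.6624, -0.0152, 0.1091]
tool_rot: [-3.141, -0.002, 0.043]
contact_force: [1.6, 4.6, 2.6]
opening: 0.0157
grip_force: 49.8
```

Request:
step_arm(commands=[{"translation":[0,0,0],"roll":-0.08},{"translation":[0,0,0],"roll":-0.08},{"translation":[0,0,0],"roll":-0.08},{"translation":[0,0,0],"roll":-0.08},{"translation":[0,0,0],"roll":-0.08},{"translation":[0,0,0],"roll":-0.08},{"translation":[0,0,0],"roll":-0.08},{"translation":[0,0,0],"roll":-0.08},{"translation":[0,0,0],"roll":-0.08},{"translation":[0,0,0],"roll":-0.08},{"translation":[0,0,0],"roll":-0.08},{"translation":[0,0,0],"roll":-0.08},{"translation":[0,0,0],"roll":-0.08},{"translation":[0,0,0],"roll":-0.08},{"translation":[0,0,0],"roll":-0.08},{"translation":[0,0,0],"roll":-0.08},{"translation":[0,0,0],"roll":-0.08},{"translation":[0,0,0],"roll":0},{"translation":[0,0,0],"roll":0}])

```text
time: 6.93
tool_pos: [0.6615, -0.0142, 0.1091]
tool_rot: [-3.141, -0.002, 1.402]
contact_force: [-1.3, 7.0, 4.3]
opening: 0.0159
grip_force: 49.7
```

Run:
```python
from h import *
o=observe();print({k:np.round(v,3).tolist() for k,v in o.items()})
```

```text
{'time': 6.933, 'qpos': [-0.138, 0.692, 1.263, 0.002, 1.187, 0.03], 'qvel': [0.001, 0.001, 0.001, -0.001, 0.001, 0.011], 'joint_efforts': [-4.759, -56.137, -23.154, -1.738, -0.816, 0.048], 'tool_pos': [0.662, -0.014, 0.109], 'tool_rot': [-3.141, -0.002, 1.402], 'contact_force': [-1.251, 7.028, 4.342], 'torque': [1.155, 0.246, 0.184], 'grip_force': 49.736, 'opening': 0.016}
```

Request:
step_arm(commands=[{"translation":[0,0,0],"roll":-0.05},{"translation":[0,0,0],"roll":-0.05},{"translation":[0,0,0],"roll":-0.05},{"translation":[0,0,0],"roll":0},{"translation":[0,0,0],"roll":0}])

```text
time: 7.35
tool_pos: [0.6615, -0.0149, 0.1091]
tool_rot: [-3.141, -0.002, 1.548]
contact_force: [-2.3, 5.3, 5.1]
opening: 0.0165
grip_force: 51.7
```

Run:
```python
from h import *
o=observe();print({k:np.round(o[k],3).tolist() for k in('torque','tool_rot','opening','contact_force')})
```

```text
{'torque': [0.9, 0.289, -1.098], 'tool_rot': [-3.141, -0.002, 1.548], 'opening': 0.016, 'contact_force': [-2.328, 5.317, 5.089]}
```

Request:
step_arm(commands=[{"translation":[0,0,0],"roll":0},{"translation":[0,0,0],"roll":0},{"translation":[0,0,0],"roll":0},{"translation":[0,0,0],"roll":0},{"translation":[0,0,-20],"roll":0.02},{"translation":[0,0,-30],"roll":0.02},{"translation":[0,0,-30],"roll":0.02},{"translation":[0,25,-30],"roll":0.02},{"translation":[0,25,-20],"roll":0},{"translation":[0,0,0],"roll":0},{"translation":[0,0,0],"roll":0}], fingers=0.5)

```text
time: 8.27
tool_pos: [0.7126, -0.0208, 0.239]
tool_rot: [3.139, 0.0, 1.471]
contact_force: [-0.5, -0.6, -0.5]
opening: 0.0458
grip_force: 0.0
```

Run:
```python
from h import *
snap('wrist','w1.png'); find('wrist','handle_grip','hasp_post')
go(.5855,.0225,.16,1.46)
```

```text
wrist handle_grip [ 0.662 -0.011  0.113] 0.76 [230. 201.]
wrist hasp_post [0.589 0.001 0.096] 0.7 [156. 192.]
pos [ 0.7101 -0.0202  0.2365] yaw 1.471 t 8.4 | tool mm [  30.1 -128.3   76.5] rows 3.7 roll 0.011
```

View pics/w1.png

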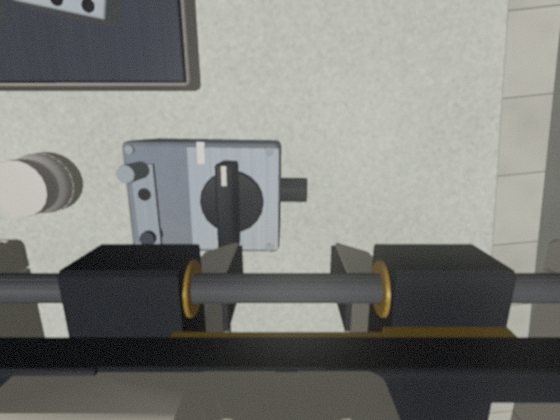

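Run:
```python
from h import *
print(ray('wrist',126,172,.133),ray('wrist',148,238,.1))
for p in((126,142),(281,142),(278,249)): print(ray('wrist',*p,.09))
```

```text
[0.58405728 0.02586505 0.133     ] [ 0.57394372 -0.04165341  0.1       ]
[0.56825515 0.04962364 0.09      ]
[0.71096729 0.03540891 0.09      ]
[ 0.69707604 -0.06897115  0.09      ]
```

Request:
step_arm(commands=[{"translation":[6.2,-25.8,5],"roll":0.01},{"translation":[6.2,-25.8,10],"roll":0},{"translation":[6.2,-25.8,15],"roll":0},{"translation":[6.2,-25.8,20],"roll":0},{"translation":[6.2,-25.8,20],"roll":0},{"translation":[0,0,0],"roll":0},{"translation":[0,0,0],"roll":0}])

```text
time: 9.0
tool_pos: [0.583, 0.0252, 0.1666]
tool_rot: [-3.135, 0.0, 1.462]
contact_force: [-0.3, -0.1, 1.1]
opening: 0.0461
grip_force: 0.0
```

Run:
```python
from h import *
go(.585,.024,.108,1.46)
```

```text
pos [0.583  0.0252 0.1666] yaw 1.462 t 9.0 | tool mm [-0.9  2.1 58.6] rows 1.4 roll 0.002
```

Request:
step_arm(commands=[{"translation":[-0.5,1,19],"roll":0},{"translation":[-0.5,1,19],"roll":0},{"translation":[0,0,19],"roll":0},{"translation":[0,0,0],"roll":0},{"translation":[0,0,0],"roll":0}])

```text
time: 9.42
tool_pos: [0.5887, 0.0229, 0.1115]
tool_rot: [-3.141, 0.0, 1.46]
contact_force: [-0.1, -0.3, 1.1]
opening: 0.0462
grip_force: 0.0
```

Request:
step_arm(commands=[{"translation":[0,0,0],"roll":0},{"translation":[0,0,0],"roll":0},{"translation":[0,0,0],"roll":0},{"translation":[0,0,0],"roll":0},{"translation":[0,0,0],"roll":0},{"translation":[0,0,0],"roll":0},{"translation":[0,0,0],"roll":0}], fingers=0, grip_force=25)

```text
time: 10.0
tool_pos: [0.5856, 0.0236, 0.1121]
tool_rot: [-3.135, 0.0, 1.461]
contact_force: [-12.3, 0.8, 8.3]
opening: 0.0152
grip_force: 25.0
```

Run:
```python
from h import *
o=observe();p=o['tool_pos'];w=o['tool_rot'][2];c,s=np.cos(w),np.sin(w)
print(p,w,o['contact_force'])
h=np.array([.578,-.042]);a0=np.arctan2(*(p[:2]-h)[::-1]);r=np.hypot(*(p[:2]-h));print(a0,r)
# end angle: isolator -x dir
a1=np.pi-.109+.01;q=[h+r*np.array([np.cos(a),np.sin(a)]) for a in np.linspace(a0,a1,13)]
for d in np.diff(q,axis=0)*1000: print(np.round([c*d[0]+s*d[1],s*d[0]-c*d[1]],1).tolist())
print(q[-1])
```

```text
[0.58555603 0.02362086 0.11213168] 1.4611781970941389 [-12.25398807   0.77243131   8.33681042]
1.456154391475633 0.06605445107138966
[-0.5, -8.7]
[-1.7, -8.6]
[-2.8, -8.3]
[-3.9, -7.8]
[-4.9, -7.3]
[-5.8, -6.5]
[-6.6, -5.7]
[-7.3, -4.8]
[-7.8, -3.8]
[-8.3, -2.7]
[-8.6, -1.6]
[-8.7, -0.5]
[ 0.51226898 -0.03547129]
```

Request:
step_arm(commands=[{"translation":[-0.5,-9.5,0],"roll":0},{"translation":[-1.7,-9.3,0],"roll":0},{"translation":[-2.8,-8.7,0],"roll":0},{"translation":[-3.9,-7.8,0],"roll":0},{"translation":[-4.9,-7.3,0],"roll":0},{"translation":[-5.8,-6.5,0],"roll":0},{"translation":[-6.6,-5.7,0],"roll":0},{"translation":[-7.3,-4.8,0],"roll":0},{"translation":[-7.8,-3.8,0],"roll":0},{"translation":[-8.3,-2.7,0],"roll":0},{"translation":[-8.6,-1.6,0],"roll":0},{"translation":[-8.7,-0.5,0],"roll":0},{"translation":[0,0,0],"roll":0},{"translation":[0,0,0],"roll":0},{"translation":[0,0,0],"roll":0}])

```text
time: 11.25
tool_pos: [0.5131, -0.0366, 0.1126]
tool_rot: [-3.142, 0.001, 1.461]
contact_force: [-3.5, 0.4, 9.1]
opening: 0.0154
grip_force: 25.0
```

Run:
```python
from h import *
go(.5135,-.0355,.112,1.46);print(observe()['contact_force'])
```

```text
pos [ 0.5131 -0.0366  0.1126] yaw 1.461 t 11.2 | tool mm [1.1 0.3 0.6] rows 0.0 roll 0.001
[-3.48287839  0.43214802  9.08204632]
```

Request:
step_arm(commands=[{"translation":[0,0,0],"roll":0},{"translation":[0,0,0],"roll":0},{"translation":[0,0,0],"roll":0},{"translation":[0,0,-30],"roll":0},{"translation":[0,0,-40],"roll":0.12},{"translation":[0,0,-40],"roll":0.12},{"translation":[0,0,-40],"roll":0.12},{"translation":[0,0,-40],"roll":0.12},{"translation":[0,0,0],"roll":0.12},{"translation":[0,0,0],"roll":0.12},{"translation":[0,0,0],"roll":0.12},{"translation":[0,0,0],"roll":0.12},{"translation":[0,0,0],"roll":0.12},{"translation":[0,0,0],"roll":0.12},{"translation":[0,0,0],"roll":0.12},{"translation":[0,0,0],"roll":0.12},{"translation":[0,0,0],"roll":0.12},{"translation":[0,0,0],"roll":0}], fingers=0.5)

```text
time: 12.75
tool_pos: [0.5133, -0.036, 0.3014]
tool_rot: [3.141, 0.001, -0.104]
contact_force: [-1.1, 0.5, 0.6]
opening: 0.0456
grip_force: 0.0
```

Run:
```python
from h import *
snap('wrist','w2.png');snap('side');find('wrist','handle_grip','hasp_post','hasp_hinge')
find('wrist','block1',n=6)
find('side','block1',n=6)
go(.5,.22,.35,-.05)
```

```text
wrist handle_grip [ 0.656 -0.017  0.121] 0.77 [253.  52.]
wrist hasp_post [ 0.551 -0.033  0.096] 0.66 [280. 157.]
wrist hasp_hinge [ 0.549 -0.034  0.103] 0.94 [281. 159.]
wrist block1 [0.474 0.187 0.086] 0.96 [108. 238.]
wrist block1 [0.545 0.174 0.089] 0.83 [103. 180.]
wrist block1 [0.463 0.258 0.089] 0.81 [ 52. 252.]
wrist block1 [0.554 0.244 0.098] 0.6 [ 36. 179.]
side block1 [0.431 0.205 0.092] 0.86 [334. 273.]
side block1 [0.535 0.191 0.089] 0.84 [292. 266.]
side block1 [0.448 0.341 0.089] 0.79 [322. 316.]
side block1 [0.554 0.262 0.087] 0.75 [279. 286.]
side block1 [0.44  0.274 0.093] 0.62 [328. 293.]
pos [ 0.5134 -0.0358  0.3017] yaw -0.098 t 13.1 | tool mm [ -38.3 -253.3  -48.3] rows 6.3 roll -0.048
```

View pics/w2.png

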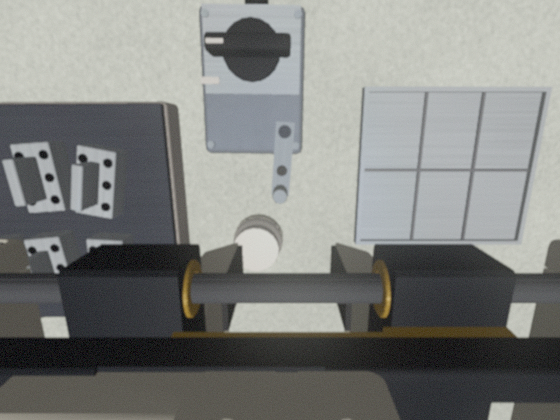

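Run:
```python
from h import *
# same pose as picture (arm has not moved)
R=lambda u,v,z:ray('wrist',u,v,z)[:2]
ang=lambda a,b:np.arctan2(*(b-a)[::-1])
print('L',ang(R(206,150,.09),R(202,10,.09)),'R',ang(R(299,151,.09),R(303,10,.09)),'near edge',ang(R(299,151,.09),R(206,151,.09))-np.pi/2,'far',ang(R(303,8,.09),R(202,8,.09))-np.pi/2)
print('arm',ang(R(281,192,.101),R(285,131,.101)),'arm L/R edges',ang(R(273,188,.101),R(276,126,.101)),ang(R(289,183,.101),R(294,126,.101)), ang(R(280,194,.133),R(285,131,.101)))
C=(R(206,150,.09)+R(202,10,.09)+R(299,151,.09)+R(303,10,.09))/4;print(C, R(285,131,.101),R(280,194,.133))
# tray
t=[R(364,90,.016),R(549,90,.016),R(522,242,.016),R(357,241,.016)];print(np.round(t,4),np.mean(t,axis=0))
print('rib crossings',R(421,169,.011),R(474,170,.011), 'yaw',ang(R(474,170,.011),R(421,169,.011))-np.pi/2,ang(R(474,170,.011),R(421,169,.011))-np.pi/2, ang(R(414,240,.011),R(426,92,.011)),ang(R(464,241,.011),R(485,92,.011)))
```

```text
L -0.1315797816905283 R -0.1159674306801952 near edge -0.0972172019463926 far -0.09719391459332849
arm -0.16575473347759487 arm L/R edges -0.1553692057991537 -0.1817412600302195 -0.17841322746209817
[ 0.63095645 -0.0111718 ] [ 0.57895726 -0.04108907] [ 0.51706674 -0.02992831]
[[ 0.6194 -0.1473]
 [ 0.5962 -0.3853]
 [ 0.3887 -0.3689]
 [ 0.4136 -0.1298]] [ 0.50444002 -0.25781759]
rib crossings [ 0.50890531 -0.22355384] [ 0.50036306 -0.29685193] yaw -0.11601790490788266 -0.11601790490788266 -0.07294563647173005 -0.08991627221778332
```

Request:
step_arm(commands=[{"translation":[0.5,-1,38],"roll":0},{"translation":[0.5,-1,38],"roll":0},{"translation":[0.5,-1,38],"roll":0},{"translation":[0,-1,38],"roll":0},{"translation":[0,0,38],"roll":0},{"translation":[0,0,0],"roll":0},{"translation":[0,0,0],"roll":0}])

```text
time: 13.68
tool_pos: [0.5145, -0.0318, 0.1109]
tool_rot: [-3.141, 0.004, -0.099]
contact_force: [0.3, 0.0, 0.4]
opening: 0.0461
grip_force: 0.0
```

Request:
step_arm(commands=[{"translation":[0,0,0],"roll":0},{"translation":[0,0,0],"roll":0},{"translation":[0,0,0],"roll":0},{"translation":[0,0,0],"roll":0},{"translation":[0,0,0],"roll":0},{"translation":[0,0,0],"roll":0},{"translation":[0,0,0],"roll":0},{"translation":[0,0,0],"roll":0}], fingers=0, grip_force=20)

```text
time: 14.35
tool_pos: [0.5158, -0.032, 0.1127]
tool_rot: [3.142, -0.002, -0.099]
contact_force: [-0.9, 1.5, 6.1]
opening: 0.015
grip_force: 20.0
```

Request:
step_arm(commands=[{"translation":[0,1,0],"roll":0},{"translation":[0,1,0],"roll":0},{"translation":[0,1,0],"roll":0},{"translation":[0,0,0],"roll":0},{"translation":[0,0,0],"roll":0},{"translation":[0,0,0],"roll":0}])

```text
time: 14.85
tool_pos: [0.5154, -0.0345, 0.1127]
tool_rot: [-3.141, -0.001, -0.099]
contact_force: [-1.0, 3.7, 7.1]
opening: 0.0154
grip_force: 20.0
```

Request:
step_arm(commands=[{"translation":[0,1,0],"roll":0},{"translation":[0,1,0],"roll":0},{"translation":[0,0,0],"roll":0},{"translation":[0,0,0],"roll":0},{"translation":[0,0,0],"roll":0}])

```text
time: 15.27
tool_pos: [0.5152, -0.0354, 0.1127]
tool_rot: [-3.139, -0.001, -0.099]
contact_force: [-0.2, 7.9, 6.9]
opening: 0.0154
grip_force: 20.0
```

Request:
step_arm(commands=[{"translation":[0,1,0],"roll":0},{"translation":[0,1,0],"roll":0},{"translation":[0,0,0],"roll":0},{"translation":[0,0,0],"roll":0},{"translation":[0,0,0],"roll":0}])

```text
time: 15.68
tool_pos: [0.515, -0.0356, 0.1126]
tool_rot: [-3.136, -0.001, -0.099]
contact_force: [0.3, 15.9, 6.6]
opening: 0.0153
grip_force: 20.0
```

Request:
step_arm(commands=[{"translation":[0,-2,0],"roll":0},{"translation":[0,-2,0],"roll":0},{"translation":[0,-1.2,0],"roll":0},{"translation":[0,0,0],"roll":0},{"translation":[0,0,0],"roll":0},{"translation":[0,0,0],"roll":0}])

```text
time: 16.18
tool_pos: [0.5153, -0.0338, 0.1126]
tool_rot: [3.141, -0.001, -0.099]
contact_force: [-2.4, -0.2, 7.2]
opening: 0.0154
grip_force: 20.0
```

Request:
step_arm(commands=[{"translation":[0,0,0],"roll":0},{"translation":[0,0,0],"roll":0},{"translation":[0,0,0],"roll":0},{"translation":[0,0,-30],"roll":0},{"translation":[0,0,-40],"roll":0},{"translation":[0,0,-40],"roll":0},{"translation":[0,0,-40],"roll":0},{"translation":[0,0,-40],"roll":0},{"translation":[-12.8,-32.7,-7],"roll":0},{"translation":[-12.8,-32.7,-7],"roll":0},{"translation":[-12.8,-32.7,-7],"roll":0},{"translation":[-12.8,-32.7,-7],"roll":0},{"translation":[-12.8,-32.7,-7],"roll":0},{"translation":[-12.8,-32.7,-7],"roll":0},{"translation":[-12.8,-32.7,-7],"roll":0},{"translation":[-12.8,-32.7,-7],"roll":0},{"translation":[-12.8,-32.7,-7],"roll":0},{"translation":[0,0,0],"roll":0}], fingers=0.6)

```text
time: 17.68
tool_pos: [0.4279, 0.2755, 0.3657]
tool_rot: [-3.138, -0.001, -0.093]
contact_force: [0.8, -0.7, 0.8]
opening: 0.0554
grip_force: 0.0
```

Run:
```python
from h import *
snap('wrist','w3.png');find('wrist','block1',n=6)
go(.5,.22,.35,-.05)
```

```text
wrist block1 [0.449 0.332 0.091] 0.86 [240. 171.]
wrist block1 [0.541 0.184 0.088] 0.8 [346.  86.]
wrist block1 [0.439 0.198 0.093] 0.73 [340. 168.]
wrist block1 [0.553 0.249 0.094] 0.7 [294.  81.]
wrist block1 [0.446 0.264 0.089] 0.58 [290. 167.]
pos [0.4292 0.2714 0.3645] yaw -0.096 t 17.8 | tool mm [75.4 44.4 14.5] rows 2.1 roll -0.046
```

View pics/w3.png

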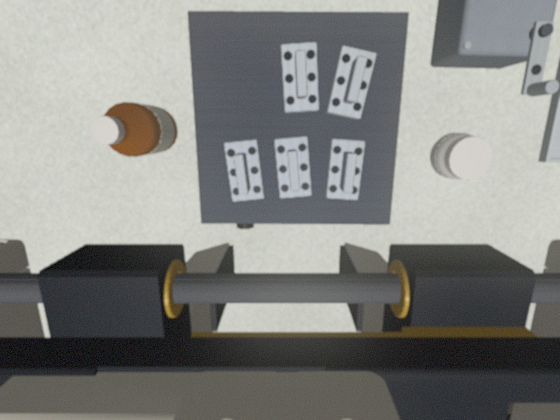

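```bash
cat >> h.py <<'E'
def blocks(im,zlo=.09,cam='wrist',roi=None):
    g=cv2.cvtColor(im,cv2.COLOR_RGB2GRAY); m=(g>115).astype(np.uint8); m[240:]=0
    m=cv2.morphologyEx(m,cv2.MORPH_CLOSE,np.ones((9,9),np.uint8))
    out=[]
    for c in cv2.findContours(m,cv2.RETR_EXTERNAL,cv2.CHAIN_APPROX_NONE)[0]:
        if not 700<cv2.contourArea(c)<6000: continue
        w=np.array([ray(cam,u,v,zlo)[:2] for u,v in c[:,0]],np.float32)
        (cx,cy),(a,b),th=cv2.minAreaRect(w*1000)
        p=cv2.boxPoints(((cx,cy),(a,b),th)); e=p[1]-p[0] if np.hypot(*(p[1]-p[0]))>np.hypot(*(p[2]-p[1])) else p[2]-p[1]
        y=(np.arctan2(e[1],e[0])+np.pi/2)%np.pi-np.pi/2
        print('block',round(cx/1000,4),round(cy/1000,4),'size',round(a),round(b),'yaw',round(y,3),'px',c[:,0].mean(0).round())
E
python3 - <<'E'
from h import *
im=cv2.cvtColor(cv2.imread('pics/w3.png'),cv2.COLOR_BGR2RGB)
g=cv2.cvtColor(im,cv2.COLOR_RGB2GRAY);print(g[165,225:265],g[210,300])
blocks(im)
E
```

```text
[ 94 120 158 188 197 195 194 194 190 186 184 186 189 190 191 194 194 188
 166 122  98 111 155 185 192 194 187 188 184 178 181 186 190 186 163 121
  91  92  91  94] 98
```

```bash
sed -i 's/RETR_EXTERNAL/RETR_LIST/; s/g>115/g>140/; s/(9,9)/(5,5)/' h.py
python3 - <<'E'
from h import *
im=cv2.cvtColor(cv2.imread('pics/w3.png'),cv2.COLOR_BGR2RGB)
blocks(im); print(ray('wrist',301,75,.124),ray('wrist',357,81,.124),ray('wrist',348,170,.124))
go(.44,.19,.15)
E
```

```text
block 0.4478 0.3266 size 80 44 yaw 0.008 px [244. 170.]
block 0.4363 0.1916 size 44 80 yaw -0.161 px [345. 169.]
block 0.4457 0.2609 size 44 80 yaw -0.003 px [293. 167.]
block 0.5135 0.4502 size 90 68 yaw 1.475 px [140. 129.]
block 0.5443 0.1786 size 44 80 yaw -0.295 px [351.  82.]
block 0.5566 0.2419 size 44 80 yaw -0.028 px [300.  77.]
[0.55463883 0.24208709 0.124     ] [0.54206591 0.17834753 0.124     ] [0.44050758 0.19349599 0.124     ]
pos [0.4292 0.2714 0.3645] yaw -0.096 t 17.8 | tool mm [ 18.6  80.  214.5] rows 5.5 roll None
```

Request:
step_arm(commands=[{"translation":[2.45,13.1,30],"roll":0},{"translation":[2.45,13.1,33],"roll":0},{"translation":[2.45,13.1,33],"roll":0},{"translation":[2.45,13.1,33],"roll":0},{"translation":[2.45,13.1,33],"roll":0},{"translation":[2.45,13.1,33],"roll":0.065},{"translation":[0,0,25],"roll":0},{"translation":[0,0,24],"roll":0},{"translation":[0,0,24],"roll":0},{"translation":[0,0,0],"roll":0},{"translation":[0,0,0],"roll":0},{"translation":[0,0,0],"roll":0}], fingers=0.6)

```text
time: 18.78
tool_pos: [0.4374, 0.1903, 0.0977]
tool_rot: [-3.141, -0.001, -0.165]
contact_force: [0.3, 0.5, 0.0]
opening: 0.0551
grip_force: 0.0
```

Request:
step_arm(commands=[{"translation":[0,0,0],"roll":0},{"translation":[0,0,0],"roll":0},{"translation":[0,0,0],"roll":0},{"translation":[0,0,0],"roll":0},{"translation":[0,0,0],"roll":0},{"translation":[0,0,0],"roll":0},{"translation":[0,0,0],"roll":0},{"translation":[0,0,0],"roll":0},{"translation":[0,0,0],"roll":0}], fingers=0, grip_force=40)

```text
time: 19.53
tool_pos: [0.4367, 0.191, 0.0968]
tool_rot: [-3.141, -0.0, -0.164]
contact_force: [-0.5, 1.8, 1.7]
opening: 0.0118
grip_force: 40.0
```

Request:
step_arm(commands=[{"translation":[0,0,-20],"roll":0},{"translation":[0,0,-40],"roll":0},{"translation":[0,0,-40],"roll":0},{"translation":[0,0,-40],"roll":0},{"translation":[0,0,-40],"roll":0},{"translation":[6.6,34,-4.2],"roll":0},{"translation":[6.6,34,-4.2],"roll":0},{"translation":[6.6,34,-4.2],"roll":0},{"translation":[6.6,34,-4.2],"roll":0},{"translation":[6.6,34,-4.2],"roll":0},{"translation":[6.6,34,-4.2],"roll":0},{"translation":[6.6,34,-4.2],"roll":0},{"translation":[6.6,34,-4.2],"roll":0},{"translation":[6.6,34,-4.2],"roll":0},{"translation":[6.6,34,-4.2],"roll":0},{"translation":[6.6,34,-4.2],"roll":0},{"translation":[6.6,34,-4.2],"roll":0},{"translation":[6.6,34,-4.2],"roll":0},{"translation":[0,0,0],"roll":-0.075},{"translation":[0,0,0],"roll":0}])

```text
time: 21.2
tool_pos: [0.4482, -0.2609, 0.3301]
tool_rot: [-3.14, 0.002, -0.09]
contact_force: [0.5, 0.3, -3.1]
opening: 0.012
grip_force: 40.0
```

Run:
```python
from h import *
snap('wrist','w4.png');o=observe();print(o['opening'],o['grip_force'])
go(.5486,-.3388,.2,-.09)
```

```text
0.012100116243170212 39.998865723609924
pos [ 0.4483 -0.2596  0.3302] yaw -0.092 t 21.2 | tool mm [107.2  69.7 130.2] rows 4.4 roll -0.002
```

View pics/w4.png

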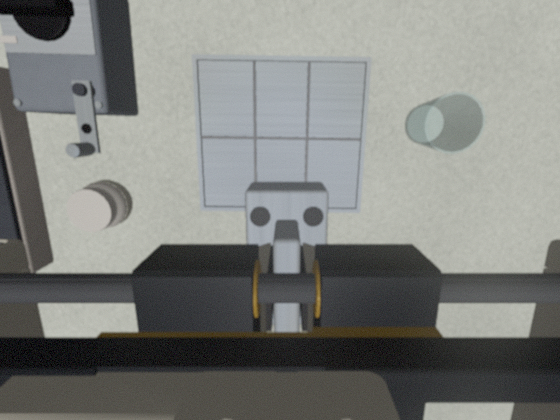

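Run:
```python
from h import *
R=lambda u,v,z:ray('wrist',u,v,z)[:2]
ang=lambda a,b:np.arctan2(*(b-a)[::-1])
c=[R(193,57,.016),R(370,59,.016),R(359,211,.016),R(203,209,.016)]
print(np.round(c,4).tolist(),np.mean(c,0),[np.linalg.norm(c[i]-c[i-1]) for i in range(4)])
print('yaws',ang(c[3],c[0]),ang(c[2],c[1]),ang(c[1],c[0])-np.pi/2,ang(R(362,139,.011),R(200,137,.011))-np.pi/2)
a,b=R(256,138,.011),R(307,138,.011);print(a,b,(a+b)/2,np.linalg.norm(a-b))
C=np.mean(c,0);C=(C+(a+b)/2)/2;y=-.1
x_=np.array([np.cos(y),np.sin(y)]);y_=np.array([-x_[1],x_[0]])
for n,i in(('far',.051),('near',-.051)):
    for m,j in(('L',.0755),('M',0),('R',-.0755)): print(n,m,np.round(C+i*x_+j*y_,4))
```

```text
[[0.6193, -0.1493], [0.5951, -0.3857], [0.3853, -0.3639], [0.4098, -0.1296]] [ 0.50236192 -0.25710792] [np.float64(0.21039817113570153), np.float64(0.2376114477123646), np.float64(0.21090358666022282), np.float64(0.23560327914486326)]
yaws -0.09376020032932397 -0.10330409781433199 -0.10186890839279394 -0.10318841998849759
[ 0.50617508 -0.22081202] [ 0.49948574 -0.29399189] [ 0.50283041 -0.25740195] 0.07348496761237404
far L [ 0.5609 -0.1872]
far M [ 0.5533 -0.2623]
far R [ 0.5458 -0.3375]
near L [ 0.4594 -0.177 ]
near M [ 0.4519 -0.2522]
near R [ 0.4443 -0.3273]
```

Request:
step_arm(commands=[{"translation":[17.4,11.4,20],"roll":0},{"translation":[17.4,11.4,22],"roll":0},{"translation":[17.4,11.4,22],"roll":0},{"translation":[17.4,11.4,22],"roll":0},{"translation":[17.4,11.4,22],"roll":0},{"translation":[17.3,11.6,22],"roll":0.008},{"translation":[0,0,37],"roll":0},{"translation":[0,0,37],"roll":0},{"translation":[0,0,37],"roll":0},{"translation":[0,0,20],"roll":0},{"translation":[0,0,10],"roll":0},{"translation":[0,0,0],"roll":0},{"translation":[0,0,0],"roll":0}])

```text
time: 22.33
tool_pos: [0.5473, -0.3365, 0.0612]
tool_rot: [3.141, -0.001, -0.097]
contact_force: [0.6, -0.4, -2.7]
opening: 0.0118
grip_force: 40.0
```

Run:
```python
from h import *
go(.5458,-.3375,.045,-.1)
```

```text
pos [ 0.5473 -0.3365  0.0612] yaw -0.097 t 22.3 | tool mm [-1.4  1.2 16.2] rows 0.4 roll 0.003
```

Request:
step_arm(commands=[{"translation":[-1.4,1.2,8],"roll":0.003},{"translation":[0,0,6],"roll":0},{"translation":[0,0,2],"roll":0},{"translation":[0,0,0],"roll":0},{"translation":[0,0,0],"roll":0}])

```text
time: 22.75
tool_pos: [0.5453, -0.3382, 0.0449]
tool_rot: [3.141, -0.001, -0.1]
contact_force: [-0.0, -0.7, -1.2]
opening: 0.0118
grip_force: 40.0
```

Request:
step_arm(commands=[{"translation":[0,0,0],"roll":0},{"translation":[0,0,0],"roll":0},{"translation":[0,0,0],"roll":0},{"translation":[0,0,0],"roll":0},{"translation":[0,0,0],"roll":0},{"translation":[0,0,-20],"roll":0},{"translation":[0,0,-40],"roll":0},{"translation":[0,0,-40],"roll":0},{"translation":[0,0,-40],"roll":0},{"translation":[0,0,-40],"roll":0},{"translation":[0,0,-40],"roll":0},{"translation":[0,0,0],"roll":0},{"translation":[0,0,0],"roll":0}], fingers=0.5)

```text
time: 23.83
tool_pos: [0.546, -0.3386, 0.2676]
tool_rot: [3.138, -0.006, -0.1]
contact_force: [0.6, 0.1, -1.0]
opening: 0.046
grip_force: 0.0
```

Run:
```python
from h import *
snap('side');find('side','block1',n=6)
go(.43,.25,.35,-.1)
```

```text
side block1 [0.44  0.274 0.09 ] 0.79 [328. 294.]
side block1 [0.538 0.192 0.089] 0.78 [290. 266.]
side block1 [ 0.541 -0.327  0.038] 0.75 [311. 181.]
side block1 [0.446 0.342 0.091] 0.64 [323. 316.]
side block1 [0.59  0.251 0.089] 0.61 [265. 281.]
side block1 [ 0.534 -0.031  0.104] 0.34 [303. 212.]
pos [ 0.5448 -0.3376  0.2633] yaw -0.1 t 23.9 | tool mm [-173.  -573.2  -86.7] rows 14.5 roll -0.0
```

Request:
step_arm(commands=[{"translation":[-10.8,-35.8,-5.4],"roll":0},{"translation":[-10.8,-35.8,-5.4],"roll":0},{"translation":[-10.8,-35.8,-5.4],"roll":0},{"translation":[-10.8,-35.8,-5.4],"roll":0},{"translation":[-10.8,-35.8,-5.4],"roll":0},{"translation":[-10.8,-35.8,-5.4],"roll":0},{"translation":[-10.8,-35.8,-5.4],"roll":0},{"translation":[-10.8,-35.8,-5.4],"roll":0},{"translation":[-10.8,-35.8,-5.4],"roll":0},{"translation":[-10.8,-35.8,-5.4],"roll":0},{"translation":[-10.8,-35.8,-5.4],"roll":0},{"translation":[-10.8,-35.8,-5.4],"roll":0},{"translation":[-10.8,-35.8,-5.4],"roll":0},{"translation":[-10.8,-35.8,-5.4],"roll":0},{"translation":[-10.8,-35.8,-5.4],"roll":0},{"translation":[-10.8,-35.8,-5.4],"roll":0},{"translation":[0,0,0],"roll":0},{"translation":[0,0,0],"roll":0}], fingers=0.6)

```text
time: 25.43
tool_pos: [0.4295, 0.2507, 0.3489]
tool_rot: [3.14, 0.003, -0.096]
contact_force: [0.4, -0.8, 0.4]
opening: 0.0549
grip_force: 0.0
```

Run:
```python
from h import *
blocks(snap('wrist'))
go(.4457,.2609,.096,-.003)
go(.5443,.1786,.096,-.295)
```

```text
block 0.447 0.3304 size 81 44 yaw 0.007 px [222. 174.]
block 0.445 0.2645 size 44 80 yaw -0.006 px [273. 171.]
block 0.5128 0.4533 size 98 68 yaw 1.473 px [114. 131.]
block 0.544 0.182 size 44 80 yaw -0.296 px [332.  82.]
pos [0.4299 0.2494 0.3489] yaw -0.098 t 25.5 | tool mm [ 14.6 -13.  252.9] rows 6.1 roll -0.095
pos [0.4299 0.2494 0.3489] yaw -0.098 t 25.5 | tool mm [120.8  59.2 252.9] rows 6.9 roll 0.197
```

Request:
step_arm(commands=[{"translation":[2.8,-2.9,35],"roll":0},{"translation":[2.8,-2.9,38],"roll":0},{"translation":[2.8,-2.9,38],"roll":0},{"translation":[2.8,-2.9,38],"roll":0},{"translation":[2.8,-2.9,38],"roll":-0.093},{"translation":[0,0,28],"roll":0},{"translation":[0,0,24],"roll":0},{"translation":[0,0,13],"roll":0},{"translation":[0,0,0],"roll":0},{"translation":[0,0,0],"roll":0},{"translation":[0,0,0],"roll":0}])

```text
time: 26.4
tool_pos: [0.4467, 0.2616, 0.0994]
tool_rot: [-3.141, -0.001, -0.009]
contact_force: [0.0, -0.5, 0.7]
opening: 0.0549
grip_force: 0.0
```

Request:
step_arm(commands=[{"translation":[0,0,0],"roll":0},{"translation":[0,0,0],"roll":0},{"translation":[0,0,0],"roll":0},{"translation":[0,0,0],"roll":0},{"translation":[0,0,0],"roll":0},{"translation":[0,0,0],"roll":0},{"translation":[0,0,0],"roll":0},{"translation":[0,0,0],"roll":0},{"translation":[0,0,0],"roll":0}], fingers=0)

```text
time: 27.15
tool_pos: [0.4459, 0.2625, 0.0987]
tool_rot: [-3.141, -0.0, -0.007]
contact_force: [0.4, 0.7, 0.3]
opening: 0.0117
grip_force: 40.0
```

Run:
```python
from h import *
go(.5533,-.2623,.226,-.1)
```

```text
pos [0.4459 0.2625 0.0987] yaw -0.007 t 27.1 | tool mm [ 111.1  524.  -127.3] rows 13.2 roll 0.093
```

Request:
step_arm(commands=[{"translation":[0,0,-20],"roll":0},{"translation":[0,0,-38],"roll":0},{"translation":[0,0,-38],"roll":0},{"translation":[0,0,-34],"roll":0},{"translation":[7.9,37.4,0],"roll":0},{"translation":[7.9,37.4,0],"roll":0},{"translation":[7.9,37.4,0],"roll":0},{"translation":[7.9,37.4,0],"roll":0},{"translation":[7.9,37.4,0],"roll":0},{"translation":[7.9,37.4,0],"roll":0},{"translation":[7.9,37.4,0],"roll":0},{"translation":[7.9,37.4,0],"roll":0},{"translation":[7.9,37.4,0],"roll":0},{"translation":[7.9,37.4,0],"roll":0},{"translation":[7.9,37.4,0],"roll":0},{"translation":[7.9,37.4,0],"roll":0},{"translation":[7.9,37.4,0],"roll":0},{"translation":[7.9,37.4,0],"roll":0},{"translation":[0,0,0],"roll":0.093},{"translation":[0,0,0],"roll":0}])

```text
time: 28.82
tool_pos: [0.552, -0.2641, 0.2271]
tool_rot: [-3.141, 0.002, -0.107]
contact_force: [-0.8, 0.2, -3.5]
opening: 0.0116
grip_force: 40.0
```

Request:
step_arm(commands=[{"translation":[0,0,38],"roll":0},{"translation":[0,0,38],"roll":0},{"translation":[0,0,38],"roll":0},{"translation":[0,0,32],"roll":0},{"translation":[0,0,16],"roll":0},{"translation":[0,0,0],"roll":0},{"translation":[0,0,0],"roll":0},{"translation":[0,0,0],"roll":0}])

```text
time: 29.48
tool_pos: [0.5537, -0.262, 0.0684]
tool_rot: [3.14, -0.002, -0.098]
contact_force: [-0.2, -0.4, -1.4]
opening: 0.0115
grip_force: 40.0
```

Run:
```python
from h import *
go(.5533,-.2623,.047,-.1)
```

```text
pos [ 0.5537 -0.262   0.0684] yaw -0.098 t 29.5 | tool mm [-0.4  0.4 21.4] rows 0.5 roll 0.002
```

Request:
step_arm(commands=[{"translation":[0,0,12],"roll":0},{"translation":[0,0,6],"roll":0},{"translation":[0,0,2.5],"roll":0},{"translation":[0,0,0],"roll":0},{"translation":[0,0,0],"roll":0}])

```text
time: 29.9
tool_pos: [0.5527, -0.262, 0.0466]
tool_rot: [-3.142, -0.0, -0.1]
contact_force: [-1.7, 1.4, 2.0]
opening: 0.0116
grip_force: 40.0
```

Request:
step_arm(commands=[{"translation":[0,0,0],"roll":0},{"translation":[0,0,0],"roll":0},{"translation":[0,0,0],"roll":0},{"translation":[0,0,0],"roll":0},{"translation":[0,0,0],"roll":0},{"translation":[0,0,-20],"roll":0},{"translation":[0,0,-40],"roll":0},{"translation":[0,0,-40],"roll":0},{"translation":[0,0,-40],"roll":0},{"translation":[0,0,-40],"roll":0},{"translation":[-8,-35,-9],"roll":0},{"translation":[-8,-35,-9],"roll":0},{"translation":[-8,-35,-9],"roll":0},{"translation":[-8,-35,-9],"roll":0},{"translation":[-8,-35,-9],"roll":0},{"translation":[-8,-35,-9],"roll":0},{"translation":[-8,-35,-9],"roll":0},{"translation":[-8,-35,-9],"roll":0}], fingers=0.5)

```text
time: 31.4
tool_pos: [0.5165, 0.0245, 0.2988]
tool_rot: [3.142, -0.0, -0.1]
contact_force: [1.2, 0.2, -0.4]
opening: 0.046
grip_force: 0.0
```

Run:
```python
from h import *
go(.45,.24,.36,-.1)
```

```text
pos [0.5165 0.0245 0.2988] yaw -0.1 t 31.4 | tool mm [ -87.7 -207.7  -61.2] rows 5.6 roll -0.0
```

Request:
step_arm(commands=[{"translation":[-12.5,-29.7,-8.7],"roll":0},{"translation":[-12.5,-29.7,-8.7],"roll":0},{"translation":[-12.5,-29.7,-8.7],"roll":0},{"translation":[-12.5,-29.7,-8.7],"roll":0},{"translation":[-12.5,-29.7,-8.7],"roll":0},{"translation":[-12.5,-29.7,-8.7],"roll":0},{"translation":[-12.5,-29.7,-8.7],"roll":0},{"translation":[0,0,0],"roll":0},{"translation":[0,0,0],"roll":0},{"translation":[0,0,0],"roll":0}], fingers=0.6)

```text
time: 32.23
tool_pos: [0.4508, 0.2381, 0.3588]
tool_rot: [3.141, 0.0, -0.1]
contact_force: [0.1, -0.1, -0.3]
opening: 0.0553
grip_force: 0.0
```

Run:
```python
from h import *
blocks(snap('wrist','w5.png')); find('wrist','block1',n=5)
go(.447,.329,.098,.007)
```

```text
block 0.4467 0.3313 size 80 44 yaw 0.01 px [217. 191.]
block 0.5127 0.4546 size 100 68 yaw 1.47 px [114. 149.]
block 0.5438 0.1829 size 44 80 yaw -0.294 px [322. 103.]
block 0.5159 -0.0792 size 10 179 yaw -0.102 px [532. 101.]
wrist block1 [0.451 0.328 0.093] 0.68 [218. 189.]
wrist block1 [0.586 0.24  0.093] 0.59 [272.  73.]
wrist block1 [ 0.631 -0.005  0.097] 0.33 [480.   7.]
pos [0.4511 0.2374 0.3586] yaw -0.102 t 32.3 | tool mm [-13.3 -90.7 260.6] rows 6.6 roll -0.109
```

View pics/w5.png

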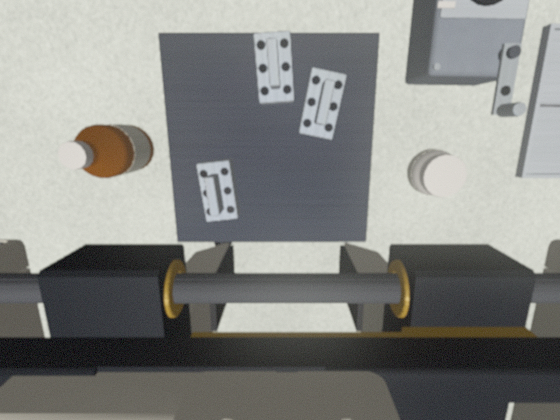

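Request:
step_arm(commands=[{"translation":[-1.9,-13,25],"roll":0},{"translation":[-1.9,-13,28],"roll":0},{"translation":[-1.9,-13,28],"roll":0},{"translation":[-1.9,-13,28],"roll":0},{"translation":[-1.9,-13,28],"roll":0},{"translation":[-1.9,-13,28],"roll":0},{"translation":[-1.9,-13,28],"roll":-0.109},{"translation":[0,0,30],"roll":0},{"translation":[0,0,24],"roll":0},{"translation":[0,0,13],"roll":0},{"translation":[0,0,0],"roll":0},{"translation":[0,0,0],"roll":0},{"translation":[0,0,0],"roll":0}])

```text
time: 33.42
tool_pos: [0.4478, 0.33, 0.1001]
tool_rot: [-3.141, -0.002, 0.008]
contact_force: [0.9, 0.3, 0.4]
opening: 0.0551
grip_force: 0.0
```

Request:
step_arm(commands=[{"translation":[0,0,0],"roll":0},{"translation":[0,0,0],"roll":0},{"translation":[0,0,0],"roll":0},{"translation":[0,0,0],"roll":0},{"translation":[0,0,0],"roll":0},{"translation":[0,0,0],"roll":0},{"translation":[0,0,0],"roll":0},{"translation":[0,0,0],"roll":0},{"translation":[0,0,0],"roll":0}], fingers=0)

```text
time: 34.17
tool_pos: [0.4466, 0.3305, 0.099]
tool_rot: [-3.142, 0.0, 0.009]
contact_force: [0.4, 0.5, 0.2]
opening: 0.0116
grip_force: 40.0
```

Run:
```python
from h import *
go(.5609,-.1872,.226,-.1)
```

```text
pos [0.4466 0.3305 0.099 ] yaw 0.009 t 34.2 | tool mm [ 109.7  518.7 -127. ] rows 13.1 roll 0.109
```

Request:
step_arm(commands=[{"translation":[0,0,-20],"roll":0},{"translation":[0,0,-38],"roll":0},{"translation":[0,0,-38],"roll":0},{"translation":[0,0,-34],"roll":0},{"translation":[7.8,37,0],"roll":0},{"translation":[7.8,37,0],"roll":0},{"translation":[7.8,37,0],"roll":0},{"translation":[7.8,37,0],"roll":0},{"translation":[7.8,37,0],"roll":0},{"translation":[7.8,37,0],"roll":0},{"translation":[7.8,37,0],"roll":0},{"translation":[7.8,37,0],"roll":0},{"translation":[7.8,37,0],"roll":0},{"translation":[7.8,37,0],"roll":0},{"translation":[7.8,37,0],"roll":0},{"translation":[7.8,37,0],"roll":0},{"translation":[7.8,37,0],"roll":0},{"translation":[7.8,37,0],"roll":0},{"translation":[0,0,0],"roll":0.109},{"translation":[0,0,0],"roll":0}])

```text
time: 35.83
tool_pos: [0.5598, -0.1888, 0.2275]
tool_rot: [-3.141, 0.003, -0.108]
contact_force: [-0.7, 0.7, -3.3]
opening: 0.0119
grip_force: 40.0
```

Request:
step_arm(commands=[{"translation":[0,0,38],"roll":0},{"translation":[0,0,38],"roll":0},{"translation":[0,0,38],"roll":0},{"translation":[0,0,32],"roll":0},{"translation":[0,0,16],"roll":0},{"translation":[0,0,0],"roll":0},{"translation":[0,0,0],"roll":0},{"translation":[0,0,0],"roll":0}])

```text
time: 36.5
tool_pos: [0.5614, -0.1865, 0.0686]
tool_rot: [3.141, -0.002, -0.098]
contact_force: [0.5, -0.7, -3.2]
opening: 0.0115
grip_force: 40.0
```

Run:
```python
from h import *
go(.5609,-.1872,.047,-.1)
```

```text
pos [ 0.5614 -0.1865  0.0686] yaw -0.098 t 36.5 | tool mm [-0.4  0.7 21.6] rows 0.5 roll 0.002
```

Request:
step_arm(commands=[{"translation":[0,0,12],"roll":0},{"translation":[0,0,6],"roll":0},{"translation":[0,0,2.5],"roll":0},{"translation":[0,0,0],"roll":0},{"translation":[0,0,0],"roll":0}])

```text
time: 36.92
tool_pos: [0.5608, -0.1868, 0.0474]
tool_rot: [3.141, -0.001, -0.1]
contact_force: [0.6, -0.5, -3.8]
opening: 0.0116
grip_force: 40.0
```

Request:
step_arm(commands=[{"translation":[0,0,0],"roll":0},{"translation":[0,0,0],"roll":0},{"translation":[0,0,0],"roll":0},{"translation":[0,0,0],"roll":0},{"translation":[0,0,0],"roll":0},{"translation":[0,0,-25],"roll":0},{"translation":[0,0,-40],"roll":0},{"translation":[0,0,-40],"roll":0},{"translation":[0,0,-40],"roll":0},{"translation":[-10.7,-34.3,-15],"roll":0},{"translation":[-10.7,-34.3,-15],"roll":0},{"translation":[-10.7,-34.3,-15],"roll":0},{"translation":[-10.7,-34.3,-15],"roll":0},{"translation":[-10.7,-34.3,-15],"roll":0},{"translation":[-10.7,-34.3,-15],"roll":0},{"translation":[-10.7,-34.3,-15],"roll":0},{"translation":[-10.7,-34.3,-15],"roll":0},{"translation":[-10.7,-34.3,-15],"roll":0},{"translation":[-10.7,-34.3,-15],"roll":0},{"translation":[-10.7,-34.3,-15],"roll":0}], fingers=0.55)

```text
time: 38.58
tool_pos: [0.4802, 0.2021, 0.3577]
tool_rot: [-3.141, -0.001, -0.1]
contact_force: [0.6, -0.0, -0.1]
opening: 0.0505
grip_force: 0.0
```

Request:
step_arm(commands=[{"translation":[0,0,0],"roll":0},{"translation":[0,0,0],"roll":0},{"translation":[0,0,0],"roll":0}])

```text
time: 38.83
tool_pos: [0.4809, 0.2002, 0.3562]
tool_rot: [3.141, 0.0, -0.1]
contact_force: [-0.4, 0.1, -0.2]
opening: 0.0505
grip_force: 0.0
```

Run:
```python
from h import *
im=snap('wrist','w6.png');blocks(im); find('wrist','block1',n=5)
g=cv2.cvtColor(im,cv2.COLOR_RGB2GRAY)
go(.5443,.181,.098,-.295)
```

```text
block 0.5168 0.4518 size 69 111 yaw -1.436 px [ 91. 174.]
block 0.5438 0.1829 size 44 80 yaw -0.297 px [294. 130.]
block 0.561 -0.1177 size 19 69 yaw -0.098 px [535.  92.]
block 0.5425 -0.0873 size 9 134 yaw -0.103 px [509. 108.]
wrist block1 [0.591 0.235 0.095] 0.91 [248.  97.]
wrist block1 [0.544 0.187 0.094] 0.77 [291. 132.]
wrist block1 [ 0.558 -0.163  0.04 ] 0.59 [540.  95.]
pos [0.4811 0.1994 0.3559] yaw -0.102 t 38.9 | tool mm [ 64.7  11.9 257.9] rows 6.4 roll 0.193
```

View pics/w6.png

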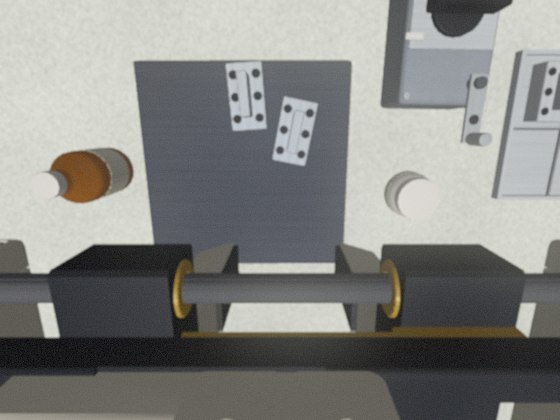

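Request:
step_arm(commands=[{"translation":[9.2,1.6,25],"roll":0},{"translation":[9.2,1.6,28],"roll":0},{"translation":[9.2,1.6,28],"roll":0},{"translation":[9.2,1.6,28],"roll":0},{"translation":[9.2,1.6,28],"roll":0},{"translation":[9.2,1.6,28],"roll":0.097},{"translation":[9.2,1.6,26],"roll":0.096},{"translation":[0,0,30],"roll":0},{"translation":[0,0,24],"roll":0},{"translation":[0,0,13],"roll":0},{"translation":[0,0,0],"roll":0},{"translation":[0,0,0],"roll":0},{"translation":[0,0,0],"roll":0}])

```text
time: 40.02
tool_pos: [0.5446, 0.1814, 0.0996]
tool_rot: [-3.141, -0.001, -0.294]
contact_force: [0.6, -0.3, -0.1]
opening: 0.0504
grip_force: 0.0
```

Request:
step_arm(commands=[{"translation":[0,0,0],"roll":0},{"translation":[0,0,0],"roll":0},{"translation":[0,0,0],"roll":0},{"translation":[0,0,0],"roll":0},{"translation":[0,0,0],"roll":0},{"translation":[0,0,0],"roll":0},{"translation":[0,0,0],"roll":0},{"translation":[0,0,0],"roll":0},{"translation":[0,0,0],"roll":0}], fingers=0)

```text
time: 40.77
tool_pos: [0.5437, 0.1823, 0.0986]
tool_rot: [-3.141, -0.0, -0.293]
contact_force: [0.6, 0.8, 0.1]
opening: 0.0116
grip_force: 40.0
```

Run:
```python
from h import *
go(.4443,-.3273,.226,-.1)
```

```text
pos [0.5437 0.1823 0.0986] yaw -0.293 t 40.8 | tool mm [  52.1  516.6 -127.4] rows 12.8 roll -0.193
```

Request:
step_arm(commands=[{"translation":[0,0,-20],"roll":0},{"translation":[0,0,-38],"roll":0},{"translation":[0,0,-38],"roll":0},{"translation":[0,0,-34],"roll":0},{"translation":[3.7,36.9,0],"roll":0},{"translation":[3.7,36.9,0],"roll":0},{"translation":[3.7,36.9,0],"roll":0},{"translation":[3.7,36.9,0],"roll":0},{"translation":[3.7,36.9,0],"roll":0},{"translation":[3.7,36.9,0],"roll":0},{"translation":[3.7,36.9,0],"roll":0},{"translation":[3.7,36.9,0],"roll":0},{"translation":[3.7,36.9,0],"roll":0},{"translation":[3.7,36.9,0],"roll":0},{"translation":[3.7,36.9,0],"roll":0},{"translation":[3.7,36.9,0],"roll":0},{"translation":[3.7,36.9,0],"roll":0},{"translation":[3.7,36.9,0],"roll":0},{"translation":[0,0,0],"roll":-0.097},{"translation":[0,0,0],"roll":-0.096}])

```text
time: 42.43
tool_pos: [0.4426, -0.3294, 0.2273]
tool_rot: [-3.141, 0.002, -0.1]
contact_force: [-0.5, 0.9, -3.7]
opening: 0.0117
grip_force: 40.0
```

Request:
step_arm(commands=[{"translation":[0,0,38],"roll":0},{"translation":[0,0,38],"roll":0},{"translation":[0,0,38],"roll":0},{"translation":[0,0,32],"roll":0},{"translation":[0,0,16],"roll":0},{"translation":[0,0,0],"roll":0},{"translation":[0,0,0],"roll":0},{"translation":[0,0,0],"roll":0}])

```text
time: 43.1
tool_pos: [0.4447, -0.3281, 0.0678]
tool_rot: [3.14, -0.001, -0.1]
contact_force: [0.6, -0.1, -3.9]
opening: 0.0117
grip_force: 40.0
```

Run:
```python
from h import *
go(.4443,-.3273,.047,-.1)
```

```text
pos [ 0.4447 -0.3281  0.0678] yaw -0.1 t 43.1 | tool mm [-0.4 -0.8 20.8] rows 0.5 roll -0.0
```

Request:
step_arm(commands=[{"translation":[0,0,12],"roll":0},{"translation":[0,0,6],"roll":0},{"translation":[0,0,2],"roll":0},{"translation":[0,0,0],"roll":0},{"translation":[0,0,0],"roll":0}])

```text
time: 43.52
tool_pos: [0.4443, -0.3277, 0.0474]
tool_rot: [3.141, -0.001, -0.1]
contact_force: [-0.4, 0.2, -3.1]
opening: 0.0114
grip_force: 40.0
```

Request:
step_arm(commands=[{"translation":[0,0,0],"roll":0},{"translation":[0,0,0],"roll":0},{"translation":[0,0,0],"roll":0},{"translation":[0,0,0],"roll":0},{"translation":[0,0,0],"roll":0},{"translation":[0,0,-25],"roll":0},{"translation":[0,0,-40],"roll":0},{"translation":[0,0,-40],"roll":0},{"translation":[0,0,-40],"roll":0}], fingers=0.55)

```text
time: 44.27
tool_pos: [0.4437, -0.3271, 0.1932]
tool_rot: [-3.141, 0.001, -0.1]
contact_force: [1.0, -0.6, -0.3]
opening: 0.0508
grip_force: 0.0
```

Request:
step_arm(commands=[{"translation":[0.2,-35.4,-8],"roll":0},{"translation":[0.2,-35.4,-8],"roll":0},{"translation":[0.2,-35.4,-8],"roll":0},{"translation":[0.2,-35.4,-8],"roll":0},{"translation":[0.2,-35.4,-8],"roll":0},{"translation":[0.2,-35.4,-8],"roll":0},{"translation":[0.2,-35.4,-8],"roll":0},{"translation":[0.2,-35.4,-8],"roll":0},{"translation":[0.2,-35.4,-8],"roll":0},{"translation":[0.2,-35.4,-8],"roll":0},{"translation":[0.2,-35.4,-8],"roll":0},{"translation":[0.2,-35.4,-8],"roll":0},{"translation":[0.2,-35.4,-8],"roll":0},{"translation":[0.2,-35.4,-8],"roll":0},{"translation":[0.2,-35.4,-8],"roll":0},{"translation":[0,0,0],"roll":0},{"translation":[0,0,0],"roll":0},{"translation":[0,0,0],"roll":0}])

```text
time: 45.77
tool_pos: [0.4998, 0.2003, 0.3112]
tool_rot: [3.141, 0.001, -0.1]
contact_force: [0.0, 0.1, -0.3]
opening: 0.05
grip_force: 0.0
```

Run:
```python
from h import *
im=snap('wrist','w7.png');find('wrist','block1',n=3)
g=cv2.cvtColor(im,cv2.COLOR_RGB2GRAY)
blocks(im)
go(.589,.237,.098,-.03)
```

```text
wrist block1 [ 0.552 -0.162  0.02 ] 0.7 [552. 113.]
wrist block1 [0.589 0.236 0.096] 0.56 [245. 113.]
block 0.5177 0.4523 size 69 121 yaw -1.419 px [ 72. 193.]
block 0.5248 -0.0803 size 10 176 yaw -0.103 px [527. 138.]
pos [0.5    0.1995 0.3113] yaw -0.102 t 45.9 | tool mm [ 84.8 -46.4 213.3] rows 5.6 roll -0.072
```

View pics/w7.png

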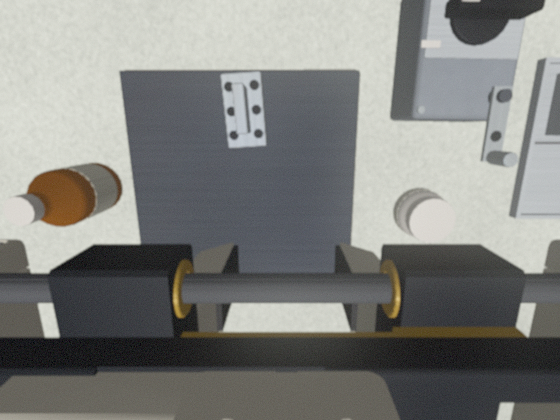

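Run:
```python
from h import *
c=np.array([ray('wrist',u,v,.09)[:2] for u,v in((221,74),(260,71),(266,146),(229,149))])
n=np.linalg.norm
m=c.mean(0);d=(c[0]+c[1]-c[2]-c[3]);yw=np.arctan2(d[1],d[0]);print(m,yw,n(c[0]-c[3]),n(c[0]-c[1]))
go(m[0],m[1],.098,yw)
```

```text
[0.59136112 0.23743165] -0.036744142213323144 0.08063330739312943 0.04274183026420837
pos [0.5    0.1995 0.3113] yaw -0.102 t 45.9 | tool mm [ 87.1 -47.  213.3] rows 5.6 roll -0.065
```

Request:
step_arm(commands=[{"translation":[14.5,-7.8,22],"roll":0},{"translation":[14.5,-7.8,25],"roll":0},{"translation":[14.5,-7.8,25],"roll":0},{"translation":[14.5,-7.8,25],"roll":0},{"translation":[14.5,-7.8,25],"roll":0},{"translation":[14.5,-7.8,25],"roll":-0.065},{"translation":[0,0,30],"roll":0},{"translation":[0,0,23],"roll":0},{"translation":[0,0,13],"roll":0},{"translation":[0,0,0],"roll":0},{"translation":[0,0,0],"roll":0},{"translation":[0,0,0],"roll":0}])

```text
time: 46.87
tool_pos: [0.5923, 0.2378, 0.1]
tool_rot: [-3.141, -0.002, -0.036]
contact_force: [0.2, 0.7, 0.1]
opening: 0.0505
grip_force: 0.0
```

Request:
step_arm(commands=[{"translation":[0,0,0],"roll":0},{"translation":[0,0,0],"roll":0},{"translation":[0,0,0],"roll":0},{"translation":[0,0,0],"roll":0},{"translation":[0,0,0],"roll":0},{"translation":[0,0,0],"roll":0},{"translation":[0,0,0],"roll":0},{"translation":[0,0,0],"roll":0},{"translation":[0,0,0],"roll":0}], fingers=0)

```text
time: 47.62
tool_pos: [0.5913, 0.2386, 0.0986]
tool_rot: [-3.142, -0.0, -0.035]
contact_force: [-0.6, 0.5, -0.4]
opening: 0.0118
grip_force: 40.0
```

Run:
```python
from h import *
go(.4519,-.2522,.226,-.1)
```

```text
pos [0.5913 0.2386 0.0986] yaw -0.035 t 47.6 | tool mm [-122.1  495.4 -127.4] rows 12.6 roll 0.065
```

Request:
step_arm(commands=[{"translation":[0,0,-20],"roll":0},{"translation":[0,0,-38],"roll":0},{"translation":[0,0,-38],"roll":0},{"translation":[0,0,-34],"roll":0},{"translation":[-8.7,35.3,0],"roll":0},{"translation":[-8.7,35.3,0],"roll":0},{"translation":[-8.7,35.3,0],"roll":0},{"translation":[-8.7,35.3,0],"roll":0},{"translation":[-8.7,35.3,0],"roll":0},{"translation":[-8.7,35.3,0],"roll":0},{"translation":[-8.7,35.3,0],"roll":0},{"translation":[-8.7,35.3,0],"roll":0},{"translation":[-8.7,35.3,0],"roll":0},{"translation":[-8.7,35.3,0],"roll":0},{"translation":[-8.7,35.3,0],"roll":0},{"translation":[-8.7,35.3,0],"roll":0},{"translation":[-8.7,35.3,0],"roll":0},{"translation":[-8.7,35.3,0],"roll":0},{"translation":[0,0,0],"roll":0.065},{"translation":[0,0,0],"roll":0}])

```text
time: 49.28
tool_pos: [0.4511, -0.2528, 0.2278]
tool_rot: [-3.141, 0.002, -0.106]
contact_force: [0.4, -0.0, -4.1]
opening: 0.0122
grip_force: 40.0
```

Request:
step_arm(commands=[{"translation":[0,0,38],"roll":0},{"translation":[0,0,38],"roll":0},{"translation":[0,0,38],"roll":0},{"translation":[0,0,32],"roll":0},{"translation":[0,0,16],"roll":0},{"translation":[0,0,0],"roll":0},{"translation":[0,0,0],"roll":0},{"translation":[0,0,0],"roll":0}])

```text
time: 49.95
tool_pos: [0.4533, -0.2512, 0.0679]
tool_rot: [3.14, -0.002, -0.099]
contact_force: [1.2, -0.5, -3.2]
opening: 0.0117
grip_force: 40.0
```

Run:
```python
from h import *
go(.4519,-.2522,.047,-.1)
```

```text
pos [ 0.4533 -0.2512  0.0679] yaw -0.099 t 50.0 | tool mm [-1.3  1.2 20.9] rows 0.5 roll 0.001
```

Request:
step_arm(commands=[{"translation":[-0.5,0.5,12],"roll":0},{"translation":[0,0,6],"roll":0},{"translation":[0,0,2],"roll":0},{"translation":[0,0,0],"roll":0},{"translation":[0,0,0],"roll":0}])

```text
time: 50.37
tool_pos: [0.4521, -0.2518, 0.0473]
tool_rot: [3.141, -0.001, -0.1]
contact_force: [-0.2, 0.6, -3.4]
opening: 0.0115
grip_force: 40.0
```

Request:
step_arm(commands=[{"translation":[0,0,0],"roll":0},{"translation":[0,0,0],"roll":0},{"translation":[0,0,0],"roll":0},{"translation":[0,0,0],"roll":0},{"translation":[0,0,0],"roll":0},{"translation":[0,0,-25],"roll":0},{"translation":[0,0,-40],"roll":0},{"translation":[0,0,-40],"roll":0},{"translation":[0,0,-40],"roll":0},{"translation":[-10,0,-40],"roll":0},{"translation":[-10,0,-40],"roll":0},{"translation":[-10,0,-40],"roll":0},{"translation":[-10,0,-40],"roll":0},{"translation":[0,0,-20],"roll":0},{"translation":[0,0,0],"roll":0},{"translation":[0,0,0],"roll":0},{"translation":[0,0,0],"roll":0}], fingers=0.55)

```text
time: 51.78
tool_pos: [0.4116, -0.2473, 0.3705]
tool_rot: [-3.141, 0.002, -0.1]
contact_force: [-0.2, -0.4, 0.1]
opening: 0.0507
grip_force: 0.0
```

Run:
```python
from h import *
snap('wrist','w8.png');go(.4519,-.2522,.047,-.1)
```

```text
pos [ 0.4115 -0.2472  0.37  ] yaw -0.1 t 51.8 | tool mm [ 40.7   0.9 323. ] rows 7.8 roll -0.0
```

View pics/w8.png

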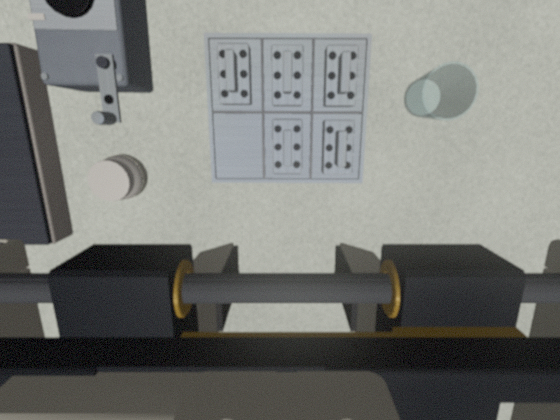

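```bash
python3 -c "
from cell import *
print(hand_in())"
```

```text
the job is handed in; nothing more can be done
None
```

The job is handed in (no verdict was returned): isolator turned off against its stop, then hasp swung square out, then all five blocks placed upright in the tray, three filling the far row and two in the near row; the bottle, beaker and jar were left alone.

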